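# Draw the hot battery pack out of a fighting robot

### The job

The fighting robot is just back from a bout and its battery pack must come out: press the rocker latch on the deck until it snaps over, then reach into the bay with the draw hook, catch the pack's drawbar and draw the pack right out, to stand upright on the bench just outside the mouth. The pack may be hot, so touch it with nothing but the hook. Then unhook, lay the draw hook flat on the bench clear of pack and robot, and leave the transmitter, tape and screwdriver where they are.

Things in the scene. Friction and masses are not known exactly. Their poses are not given: they have to be found in the camera images.
- chassis: Fighting robot, fixed to the bench: white frame 244 mm wide (x), 375 mm long (y), clear deck with top face 56 mm above the bench; wheels of 96 mm at both x sides (x = 128 to 164 mm either side, centred on y = +20, top at 98 mm), steel drum at +y end. Origin: bench level, middle of the bay's width. Turned at most 0.2 rad. The battery bay opens at its -y end, at y = -160 mm.
- bay_mouth (a point): Middle of the bay floor's edge at the mouth, 8 mm above the bench (a step down to the bench). Axes as the chassis: -y points out of the bay, the way the pack is drawn. The bay is a straight tunnel 75 mm wide (x), 43 mm high, 190 mm deep (to +y), walls 18 mm thick, under the 5 mm clear deck.
- latch (a joint): Angle (rad) of the steel rocker latch on the deck: 0 locked (its tongue hangs in the bay just in front of the pack, on the +x side), 0.35 released (tongue clear above the pack). An over-centre spring: pushing the pad down takes about 7 N at first, then less and less; past 0.175 (5 mm of pad travel) it snaps over by itself and stays.
- latch_pad (a point): Centre of the top face of the latch's ribbed thumb pad, 30 x 26 mm, level at 67 mm above the bench when locked, about 10 mm lower when released. At x = +92, y = -100 mm from the chassis origin; the rocker's pivot is 28 mm to its -x side, along the chassis's y.
- pack: Battery pack, a black box 72 mm wide (x), 110 mm long (y), 40 mm high, 0.3 to 0.65 kg, loose in the bay, with a fixed steel drawbar on its front (-y) end. Origin: centre of the underside. At the start its front face is 65 to 77 mm inside the mouth.
- pack_bar (a point): Middle of the pack's drawbar: an upright round bar of 8 mm diameter, 26 mm in front of the pack's front face (22 mm free gap behind it), half way across the pack, 21 mm above the pack's underside. The two arms that hold it above and below leave a free height of 20 mm (10 mm above and below this point) for the hook.
- hook: Draw hook, loose, flat on the bench, 183 mm long, 0.15 kg. Origin: underside of the handle's middle. Black handle along its x, 85 long, 24 wide, 22 mm high; from its +x end a 6 mm steel rod runs along x, 11 mm above the underside, to x = 137.5 mm, then cranks to its -y, leaning a little back, ending at y = -17 mm. At the start +x points to world +y within 0.5 rad.
- hook_grip (a point): Good place to grip the handle, on its centre line 5 mm to +x of the handle's middle (its centre of mass is about here), 11 mm above its underside; grip across the 24 mm width.
- hook_tip (a point): The corner of the draw hook where the rod turns into the crank, on the rod's centre line (x = 137.5, y = 0, 11 mm above the underside). Same axes as the draw hook.
- transmitter: Bystander: black radio transmitter lying on its back, 165 x 185 x 50 mm, two sticks up to 96 mm. Origin: centre of the underside.
- tape: Bystander: roll of paper tape, 104 mm diameter, 48 mm high. Origin: centre of the underside.
- screwdriver: Bystander: screwdriver with black handle, 200 mm long. Origin: centre of the underside.
Not all that is in view belongs to the job. Leave any pink or red look-alike of the hook alone.

How it is judged:
By the outcome, as a careful person would: the job done as asked, in the order asked, and still so for the second after the job is handed in, with the robot touching nothing.
It also fails if it takes over 72 s, if anything falls off the work surface, if the arm or the gripper's body presses on something with over 40 N, if the wrist force passes 120 N, or if a joint passes its speed limit or range.

### The arm

A 6-joint arm with a two-finger parallel gripper is mounted at the origin on the work surface. World frame = base frame: x ahead of the robot, y to its left, z up, the work surface at z = 0. Lengths are in m, angles in rad, forces in N, time in s.
With the tool pointing down it reaches from about 0.3 to 0.775 m from the base axis. Payload 14.6 kg.
Tool frame: the origin (TCP) lies at the very end of the fingers, on their centre line; the grasp point (between the pads) lies 19 mm behind it; z points along the fingers, y is the direction in which the jaws open and shut (so a half turn about z gives the same grasp; the last joint's range is limited). The gripper opens to 94 mm and grips with 3 to 60 N. Pads are 16 mm wide; open, the fingers measure 119 mm over their backs; the gripper's body (75 mm by 177 mm) begins 78 mm behind the grasp point.
Start: joints at [-1.264, 0.3, 1.521, -0, 1.321, -0.067], TCP at [0.201, -0.512, 0.205] pointing down, gripper open.
Joint ranges: [-3.03, 3.03], [-0.79, 2.21], [0.23, 2.52], [-1.04, 4.18], [0, 3.07], [-2.55, 2.55]. Speed limits (rad/s): [2.22, 2.22, 2.57, 3.14, 3.14, 3.14].

### API

Orientations are given as [roll, pitch, yaw] about the fixed x, y, z axes, in that order (R = Rz(yaw) Ry(pitch) Rx(roll)).
In Python, from station import ctrl, eyes gives the robot as it stands.
- The arm moves only by the tool jog_arm, never from a script. Its argument "moves" is a list of rows, each a list of 3 entries, a list of its own where there are three numbers: the shift along the world's x, y, z in mm, then the turn, a rotation vector about the world's x, y, z in units of 5 degrees (1.0 is 5 degrees), then the finger opening in mm, from 0 to 94. In form: [[[tx, ty, tz], [wx, wy, wz], jaw], ...]. A call has 1 to 5 rows; each row is the pose to reach, as a shift and turn from the pose commanded when the call began; what a row does not reach only later rows make up. A row lasts 1/12 s, in which the tool goes at most 41.7 mm and 7.16 degrees, less where a joint would pass 70% of its speed; a pose out of reach is approached as far as the arm can. A call with a gripper value outside its range is refused whole. The fingers move at their own pace and stop on an object; "squeeze" is the grip in N (left out, the last holds). Time passes only in rows, so rows that repeat a pose let the fingers close. It gives the time, the measured TCP pose, the force and the opening at its end, in the units of the state.
- ctrl.get_obs(): the state, without advancing time (a new reading comes with each control period).
- eyes.camera(name): name is "scene" or "top" or "wrist"; returns a dict with "frame" (400x640x3 uint8, red, green, blue), "vertical_fov" (degrees; the focal length in pixels is half the picture's height over the tangent of half this angle, whatever the lens; pixels are square), "cx", "cy" (the principal point, pixels), "k1" (the pictures are not rectified: a ray, as slopes to the right and down, at radius r is drawn at 1 + k1 r^2 times it, then the intrinsics apply), "eye" and "attitude" of the camera in the world; the wrist camera has in their place "hand_eye" (4x4, takes a point from camera to tool coordinates, whose origin is the TCP and whose axes are the flange's). Camera axes: x right, y down, z forward; pixel columns grow to the right and rows downward; lengths in m; the calibration is good to about 2 mm. A picture is of the moment at which its call begins: read the wrist's pose just before it. There is no depth.
- ctrl.hand_in(): hands the job in, once; it reports no verdict.
The state is a dict: "time_s": time; "qpos": joint angles; "joint_vel": joint speeds; "tau": joint torques, N m; "ee_pos": TCP position; "eef_rot": TCP orientation; "force": force on the tool from outside, world axes, zero at the start; "moment": the same for the moment, N m; "grip_width": finger opening in m.
Only numpy, scipy, OpenCV 4.12 (cv2) and the standard library are available. Lean on these libraries where they do the work, as an engineer would, in place of code of your own. Each camera call takes 0.05 s, during which the arm holds its last target.

## Working session

There is one attempt and no reset: what is moved stays moved. The work goes in short steps, Python scripts to look and compute and a tool call to move; the robot and the scene stay as the last step left them, time stands still between calls to the robot, and variables do not carry over. Pictures are saved under pics/ and viewed, and the job is handed in when it is done.

Besides the shell and the picture viewer there is one more tool, called as name([rows], argument=value, ...), one row to a line, values as JSON. jog_arm: Moves the arm, as the interface text tells. Its arguments: {"type":"object","properties":{"moves":{"type":"array","items":{"type":"array"}},"squeeze":{"type":"number"}},"required":["moves"]}

```bash
mkdir -p pics; ls; cat > h.py <<'E'
from station import ctrl, eyes
import numpy as np, cv2
from scipy.spatial.transform import Rotation as R
def snap(n,name):
    o=ctrl.get_obs(); c=eyes.camera(n); cv2.imwrite(f'pics/{name}.png',c['frame'][:,:,::-1])
    c['obs']=o; np.save(f'pics/{name}.npy',c,allow_pickle=True); return c
def load(name): return np.load(f'pics/{name}.npy',allow_pickle=True).item()
def pose(c):
    if 'hand_eye' in c:
        o=c['obs']; T=np.eye(4); T[:3,:3]=rot(o['eef_rot']); T[:3,3]=o['ee_pos']
        T=T@np.array(c['hand_eye']); return T[:3,:3],T[:3,3]
    return rot(c['attitude']),np.array(c['eye'])
def rot(a):
    a=np.array(a)
    if a.shape==(3,3): return a
    return R.from_euler('xyz',a).as_matrix()
def K(c):
    f=200/np.tan(np.radians(c['vertical_fov'])/2)
    return np.array([[f,0,c['cx']],[0,f,c['cy']],[0,0,1.]])
def ray(c,uv):
    d=cv2.undistortPoints(np.array(uv,float).reshape(-1,1,2),K(c),np.array([c['k1'],0,0,0.])).reshape(-1,2)
    A,p=pose(c); return (A@np.c_[d,np.ones(len(d))].T).T,p
def plane(c,uv,z):
    d,p=ray(c,uv); return p+d*((z-p[2])/d[:,2])[:,None]
def proj(c,X):
    A,p=pose(c); X=(np.array(X,float).reshape(-1,3)-p)@A
    return cv2.projectPoints(X,np.zeros(3),np.zeros(3),K(c),np.array([c['k1'],0,0,0.]))[0].reshape(-1,2)
def tri(cs,uvs):
    M=np.zeros((3,3));b=np.zeros(3);L=[]
    for c,uv in zip(cs,uvs):
        d,p=ray(c,[uv]); d=d[0]/np.linalg.norm(d[0]); P=np.eye(3)-np.outer(d,d); M+=P;b+=P@p; L.append((P,p))
    x=np.linalg.solve(M,b); return x,[np.linalg.norm(P@(x-p)) for P,p in L]
E
python3 - <<'E'
from h import *
for n in ['scene','top','wrist']:
    c=snap(n,n+'0'); print({k:v for k,v in c.items() if k not in('frame','obs')})
print(c['obs'])
E
```

```text
pics
{'vertical_fov': 54.47303670096943, 'cx': 325.4651684560962, 'cy': 199.3542512691966, 'k1': -0.012498675676168084, 'eye': array([1.04266129, 0.22082443, 0.83545309]), 'attitude': array([-2.48195822e+00,  7.69481032e-04,  2.13910752e+00])}
{'vertical_fov': 53.63594503072274, 'cx': 319.1009536425703, 'cy': 202.55193564857498, 'k1': -0.07494659398686922, 'eye': array([ 0.43877025, -0.09145036,  1.0909964 ]), 'attitude': array([-3.06192852e+00, -2.09016124e-03, -1.59245849e+00])}
{'vertical_fov': 61.54710649633909, 'cx': 317.3187362053425, 'cy': 196.59850009033417, 'k1': -0.046281666282948046, 'hand_eye': array([[ 1.63044885e-03, -9.61083825e-01, -2.76252102e-01,
         7.97231769e-02],
       [ 9.99998489e-01,  1.73372080e-03, -1.29608538e-04,
        -7.41317568e-04],
       [ 6.03508685e-04, -2.76251473e-01,  9.61085199e-01,
        -1.80316638e-01],
       [ 0.00000000e+00,  0.00000000e+00,  0.00000000e+00,
         1.00000000e+00]])}
{'time_s': 0.1, 'qpos': array([-1.26359356e+00,  3.00427656e-01,  1.52148849e+00, -2.39990228e-05,
        1.32068197e+00, -6.65913624e-02]), 'joint_vel': array([ 0.00061417, -0.00082036, -0.00295582,  0.00032381,  0.00073754,
       -0.00052687]), 'tau': array([-8.51491762e-06, -5.32648087e+01, -3.53284621e+01,  7.09433248e-02,
        2.34568800e-02, -5.48014020e-05]), 'ee_pos': array([ 0.20076203, -0.5118141 ,  0.20494932]), 'eef_rot': array([-3.14058787e+00, -4.37107370e-05,  3.73800057e-01]), 'force': array([-0.3712874 ,  0.85105132,  0.29344714]), 'moment': array([ 4.45813205e-05, -1.33709182e-02, -3.52366521e-02]), 'grip_width': 0.09391020283036966}
```

View pics/scene0.png

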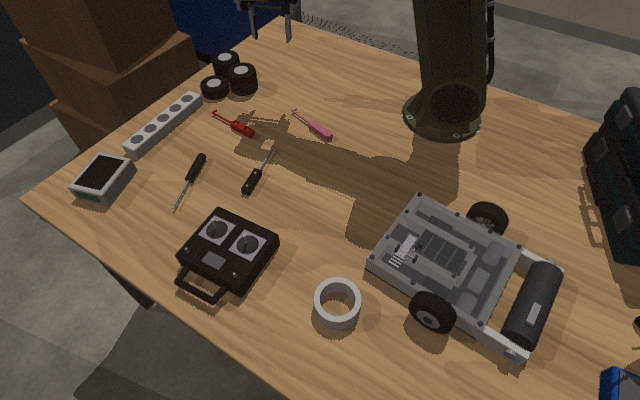

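View pics/top0.png

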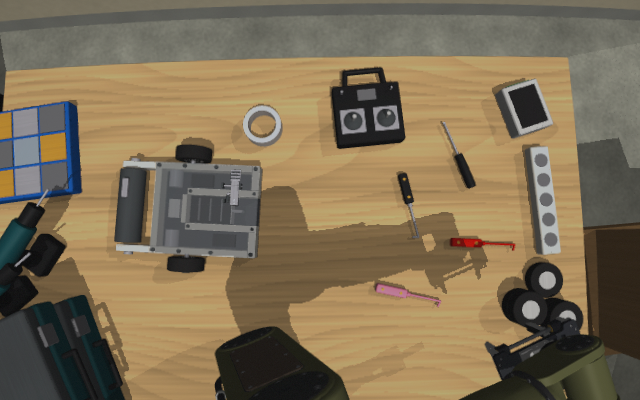

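View pics/wrist0.png

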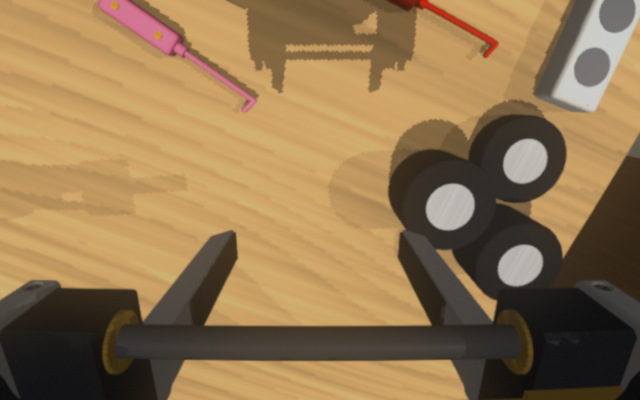

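```bash
python3 - <<'E'
from h import *
c=load('top0'); s=load('scene0')
f=c['frame'][:,:,::-1]; g=s['frame'][:,:,::-1]
a=cv2.resize(f[110:250,380:490],None,fx=4,fy=4,interpolation=3)[:560,:400]
b=cv2.resize(g[130:230,160:290],None,fx=3.05,fy=5.6,interpolation=3)
cv2.imwrite('pics/z1.png',np.hstack([cv2.resize(f[110:250,385:485],(400,560),interpolation=3),cv2.resize(g[130:230,190:290],(400,560),interpolation=3)[:, :400]]))
for n,uv in dict(h1=(402,175),t1=(417,238),h2=(473,186),t2=(442,122),pink0=(375,288),pink1=(438,302)).items(): print(n,plane(c,[uv],0.011)[0].round(3))
E
```

```text
h1 [ 0.596 -0.326  0.011]
t1 [ 0.422 -0.361  0.011]
h2 [ 0.562 -0.525  0.011]
t2 [ 0.745 -0.446  0.011]
pink0 [ 0.29  -0.242  0.011]
pink1 [ 0.247 -0.413  0.011]
```

View pics/z1.png

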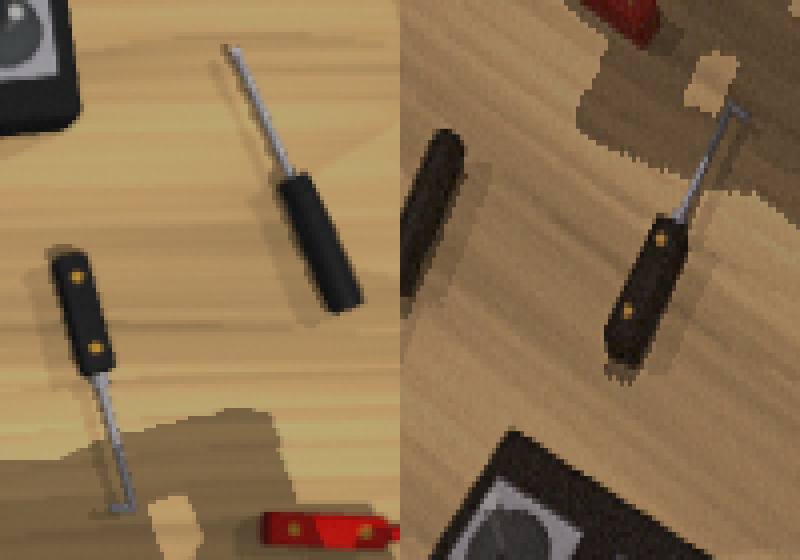

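```bash
python3 - <<'E'
from h import *
c=load('top0'); s=load('scene0')
f=c['frame'][:,:,::-1]; g=s['frame'][:,:,::-1]
cv2.imwrite('pics/z2.png',cv2.resize(f[140:280,105:275],None,fx=4.2,fy=4.2,interpolation=3))
cv2.imwrite('pics/z3.png',cv2.resize(g[185:365,355:570],None,fx=3.3,fy=3.3,interpolation=3))
E
```

```text
(no output)
```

View pics/z2.png

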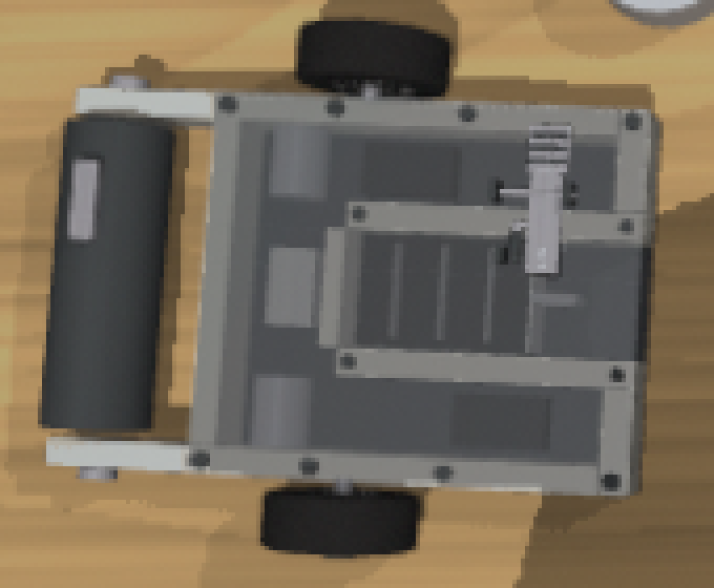

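View pics/z3.png

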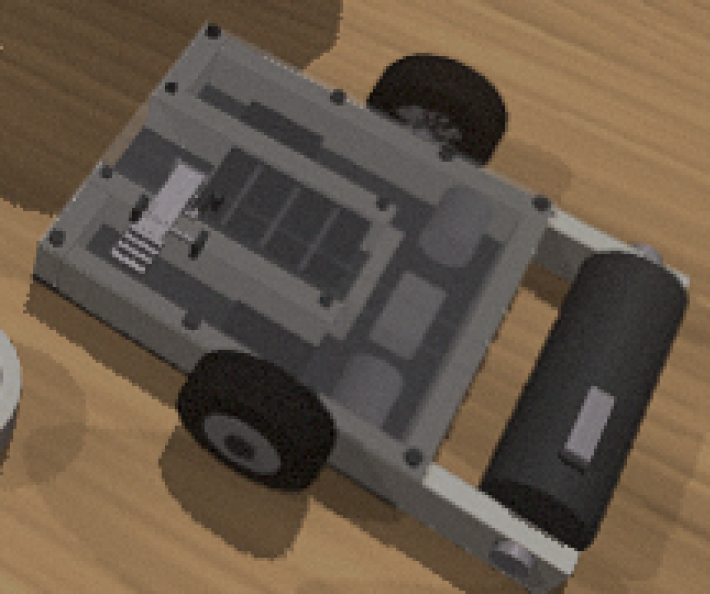

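```bash
python3 - <<'E'
from h import *
c=load('top0'); s=load('scene0')
def T(u,v): return (105+u/4.2-.5,140+v/4.2-.5)
def S(u,v): return (355+u/3.3-.5,185+v/3.3-.5)
# deck corners: mouth end +x, -x
for n,t,q in [('screw mouth+x',(633,121),(57,237)),('screw mouth-x',(610,481),(213,32)),('screw far+x',(227,104),(414,456)),('screw far-x',(200,459),(541,203)),('tun+x',(627,226),(107,172)),('tun-x',(616,375),(171,88)),('tunb+x',(358,213),(326,300)),('tunb-x',(347,360),(382,203)),('pad',(549,147),(140,240))]:
    z=.067 if n=='pad' else .057
    print(n,plane(c,[T(*t)],z)[0].round(4),plane(s,[S(*q)],z)[0].round(4),*[np.round(a,4) for a in tri([c,s],[T(*t),S(*q)])])
E
```

```text
screw mouth+x [0.6158 0.0716 0.057 ] [0.6158 0.0727 0.057 ] [0.6157 0.0721 0.0564] [0.0004 0.0004]
screw mouth-x [0.3907 0.088  0.057 ] [0.3911 0.0886 0.057 ] [0.3906 0.0883 0.0563] [0.0002 0.0002]
screw far+x [0.6333 0.3319 0.057 ] [0.633  0.3323 0.057 ] [0.6332 0.3321 0.0571] [0.0002 0.0002]
screw far-x [0.4086 0.347  0.057 ] [0.4086 0.3476 0.057 ] [0.4085 0.3474 0.0566] [0.0003 0.0003]
tun+x [0.5493 0.0759 0.057 ] [0.55   0.0776 0.057 ] [0.5493 0.0768 0.0553] [0.0006 0.0006]
tun-x [0.4563 0.0836 0.057 ] [0.4577 0.0842 0.057 ] [0.4563 0.0839 0.0552] [0. 0.]
tunb+x [0.5614 0.2464 0.057 ] [0.5615 0.2471 0.057 ] [0.5613 0.2469 0.0565] [0.0003 0.0003]
tunb-x [0.4689 0.2531 0.057 ] [0.4689 0.2528 0.057 ] [0.469  0.2529 0.0571] [0.0001 0.0001]
pad [0.5989 0.1228 0.067 ] [0.593  0.1233 0.067 ] [0.5974 0.1228 0.0732] [0.0014 0.0014]
```

```bash
python3 - <<'E'
from h import *
c=load('top0'); s=load('scene0')
def T(u,v): return (105+u/4.2-.5,140+v/4.2-.5)
th=-.070; X=np.array([np.cos(th),np.sin(th)]);Y=np.array([-np.sin(th),np.cos(th)])
O=np.array([.5032,.0803])+.149*Y; print('origin',O,'mouth',O-.16*Y)
def loc(p): d=p[:2]-O; return np.round([d@X*1e3,d@Y*1e3],1)
for n,t,z in [('corner+',(655,110),.056),('corner-',(635,495),.056),('packf',(531,275),.048),('packf2',(527,350),.048),('bararm',(582,300),.042),('bararmmid z',(555,300),.042)]:
    p=plane(c,[T(*t)],z)[0]; print(n,p.round(4),loc(p))
def Z(u,v): return (385+u/4-.5,110+v/4-.5)
for n,t,z in [('butt',(70,257),.022),('joint',(99,373),.022),('corner',(130,508),.011),('crank',(108,511),.011)]:
    p=plane(c,[Z(*t)],z)[0]; print(n,p.round(4))
E
```

```text
origin [0.51362148 0.2289351 ] mouth [0.50243063 0.06932694]
corner+ [0.6226 0.0578 0.056 ] [ 120.7 -163.1]
corner- [0.3818 0.0728 0.056 ] [-120.6 -165. ]
packf [0.5205 0.1385 0.048 ] [ 13.2 -89.7]
packf2 [0.4733 0.1413 0.048 ] [-34.1 -90.3]
bararm [0.5044 0.1074 0.042 ] [  -0.7 -121.9]
bararmmid z [0.5048 0.1246 0.042 ] [  -1.5 -104.7]
butt [ 0.5983 -0.3242  0.022 ]
joint [ 0.5182 -0.3409  0.022 ]
corner [ 0.426  -0.3613  0.011 ]
crank [ 0.4244 -0.346   0.011 ]
```

jog_arm([
  [[106,170,0],[0,0,6.5],0],
  [[106,170,0],[0,0,6.5],0],
  [[106,170,0],[0,0,6.5],0],
  [[106,170,0],[0,0,6.5],0],
  [[106,170,0],[0,0,6.5],0],
])

```text
time_s: 0.57
ee_pos: [0.3076, -0.3397, 0.2054]
eef_rot: [-3.141, -0.0, 0.948]
force: [1.0, -0.1, 0.4]
grip_width: 0.0643
```

jog_arm([
  [[106,170,0],[0,0,6.5],0],
  [[106,170,0],[0,0,6.5],0],
  [[106,170,0],[0,0,6.5],0],
  [[106,170,0],[0,0,6.5],0],
  [[106,170,0],[0,0,6.5],0],
])

```text
time_s: 0.98
ee_pos: [0.4136, -0.1695, 0.2055]
eef_rot: [3.141, -0.0, 1.516]
force: [0.0, -0.2, -0.2]
grip_width: 0.0307
```

jog_arm([
  [[106,170,0],[0,0,0.5],0],
  [[106,170,0],[0,0,0.5],0],
  [[106,170,0],[0,0,0.5],0],
  [[106,170,0],[0,0,0.5],0],
  [[106,170,0],[0,0,0.5],0],
])

```text
time_s: 1.4
ee_pos: [0.5197, 0.0007, 0.2053]
eef_rot: [-3.142, -0.0, 1.553]
force: [-0.0, -0.3, -0.3]
grip_width: 0.0008
```

jog_arm([
  [[79,121,-60],[0,0,-0.6],0],
  [[79,121,-60],[0,0,-0.6],0],
  [[79,121,-60],[0,0,-0.6],0],
  [[79,121,-60],[0,0,-0.6],0],
  [[79,121,-60],[0,0,-0.6],0],
])

```text
time_s: 1.82
ee_pos: [0.598, 0.1229, 0.1416]
eef_rot: [-3.137, 0.0, 1.503]
force: [-0.9, -0.4, -0.5]
grip_width: 0.0006
```

```bash
python3 - <<'E'
from h import *
c=snap('wrist','w1'); print(c['obs']['ee_pos'],c['obs']['eef_rot'],proj(c,[[.598,.122,.067],[.598,.122,.14]]))
E
```

```text
[0.5980274  0.12288175 0.14160833] [-3.13710823e+00  3.77153638e-04  1.50292269e+00] [[319.15309855 207.02456089]
 [319.32274312 245.02468552]]
```

View pics/w1.png

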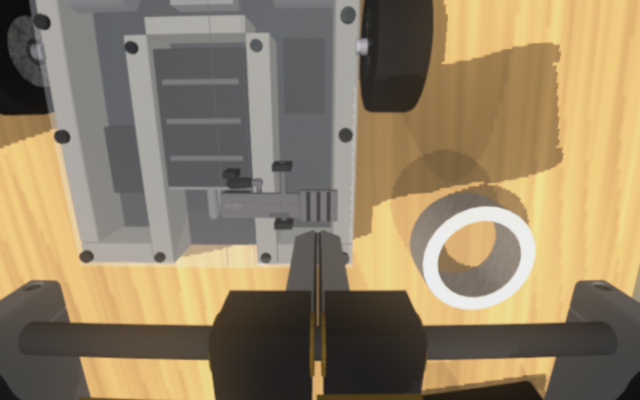

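jog_arm([
  [[0,0,-40],[0,0,0],0],
  [[0,0,-65],[0,0,0],0],
  [[0,0,-72],[0,0,0],0],
  [[0,0,-77],[0,0,0],0],
  [[0,0,-77],[0,0,0],0],
])

```text
time_s: 2.28
ee_pos: [0.598, 0.1185, 0.0691]
eef_rot: [3.141, -0.0, 1.499]
force: [-0.3, -0.1, 0.5]
grip_width: 0.0001
```

jog_arm([
  [[0,0,-2],[0,0,0],0],
  [[0,0,-4],[0,0,0],0],
  [[0,0,-6],[0,0,0],0],
  [[0,0,-6],[0,0,0],0],
])

```text
time_s: 2.62
ee_pos: [0.5989, 0.1189, 0.0639]
eef_rot: [3.138, -0.0, 1.499]
force: [2.4, -0.8, 2.4]
grip_width: 0.0006
```

jog_arm([
  [[0,2,-2],[0,0,0],0],
  [[0,2,-4],[0,0,0],0],
  [[0,2,-4],[0,0,0],0],
])

```text
time_s: 2.87
ee_pos: [0.5978, 0.1212, 0.0583]
eef_rot: [3.142, -0.0, 1.5]
force: [0.3, 0.4, 2.0]
grip_width: 0.0007
```

```bash
python3 - <<'E'
from h import *
o=ctrl.get_obs();print(o['ee_pos'],o['force'])
c=snap('scene','s1');cv2.imwrite('pics/z4.png',cv2.resize(c['frame'][180:300,350:480,::-1],None,fx=4.5,fy=4.5,interpolation=3))
E
```

```text
[0.59779495 0.12122843 0.05832655] [0.33124437 0.37002977 2.04392014]
```

View pics/z4.png

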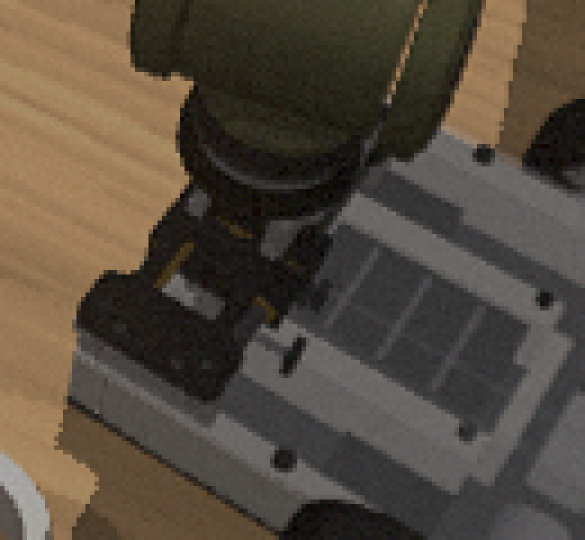

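jog_arm([
  [[0,0,40],[0,0,0],0],
  [[0,-30,80],[0,0,0],0],
  [[0,-60,110],[0,0,0],40],
  [[0,-60,110],[0,0,0],50],
])

```text
time_s: 3.25
ee_pos: [0.5992, 0.0583, 0.1737]
eef_rot: [3.135, -0.0, 1.498]
force: [-0.1, -0.1, 0.8]
grip_width: 0.0108
```

```bash
python3 - <<'E'
from h import *
c=snap('wrist','w2');cv2.imwrite('pics/z5.png',cv2.resize(c['frame'][0:260,40:440,::-1],None,fx=2,fy=2,interpolation=3))
print(c['obs']['ee_pos'])
E
```

```text
[0.5992301  0.05826487 0.17365598]
```

View pics/z5.png

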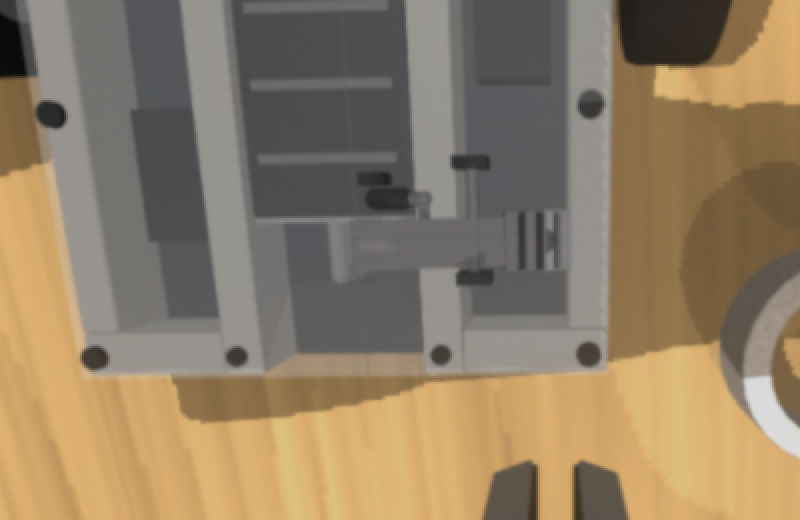

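jog_arm([
  [[-20,-200,10],[0,0,7],60],
  [[-20,-200,10],[0,0,7],60],
  [[-20,-200,10],[0,0,7],60],
  [[-20,-200,10],[0,0,7],60],
  [[-20,-200,10],[0,0,7],60],
])

```text
time_s: 3.72
ee_pos: [0.5777, -0.1343, 0.1767]
eef_rot: [-3.14, -0.002, 2.093]
force: [0.5, 0.3, 0.3]
grip_width: 0.048
```

jog_arm([
  [[-26,-190,0],[0,0,7],60],
  [[-26,-190,0],[0,0,7],60],
  [[-26,-190,0],[0,0,7],60],
  [[-26,-190,0],[0,0,7],60],
  [[-26,-190,0],[0,0,7],60],
])

```text
time_s: 4.13
ee_pos: [0.5516, -0.3254, 0.1763]
eef_rot: [3.141, -0.002, 2.697]
force: [0.3, 0.9, 0.0]
grip_width: 0.0603
```

jog_arm([
  [[0,0,-20],[0,0,7],60],
  [[0,0,-20],[0,0,7],60],
  [[0,0,-20],[0,0,7],60],
  [[0,0,-20],[0,0,7],60],
  [[0,0,-20],[0,0,7],60],
])

```text
time_s: 4.55
ee_pos: [0.5524, -0.3225, 0.1562]
eef_rot: [3.139, -0.002, -2.974]
force: [-0.0, 0.0, -0.0]
grip_width: 0.0599
```

```bash
python3 - <<'E'
from h import *
c=snap('wrist','w3')
print(c['obs']['ee_pos'],c['obs']['eef_rot'],c['obs']['qpos'],proj(c,[[.5534,-.3336,.022],[.426,-.3613,.011],[.5983,-.3242,.022],[.5182,-.3409,.022]]))
E
```

```text
[ 0.55240651 -0.32252671  0.15616331] [ 3.13949386e+00 -1.88412564e-03 -2.97383023e+00] [-5.85816102e-01  5.41571472e-01  1.29713009e+00  2.50054656e-04
  1.30570119e+00 -2.32443873e+00] [[304.66947085 187.23980887]
 [297.22184922  44.10232214]
 [306.83719459 231.42858412]
 [302.93749646 150.15105531]]
```

View pics/w3.png

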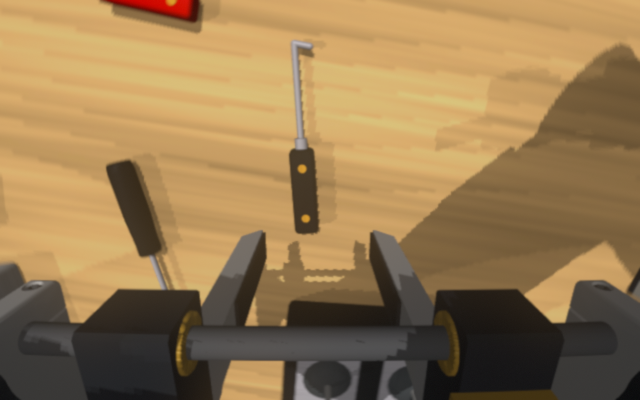

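jog_arm([
  [[1,-11,-40],[0,0,0.5],60],
  [[1,-11,-80],[0,0,0.5],60],
  [[1,-11,-115],[0,0,0.5],60],
  [[1,-11,-115],[0,0,0.5],60],
])

```text
time_s: 4.93
ee_pos: [0.5502, -0.3316, 0.0346]
eef_rot: [3.132, -0.009, -2.939]
force: [-0.6, -0.1, -0.4]
grip_width: 0.0601
```

```bash
python3 - <<'E'
from h import *
c=snap('wrist','w4')
print(c['obs']['ee_pos'],c['obs']['eef_rot'],proj(c,[[.5534,-.3336,.022],[.426,-.3613,.011]]))
E
```

```text
[ 0.55016618 -0.33157485  0.03458202] [ 3.13225463 -0.00879395 -2.93925534] [[311.57895333 241.75330001]
 [308.30877643  16.17246896]]
```

View pics/w4.png

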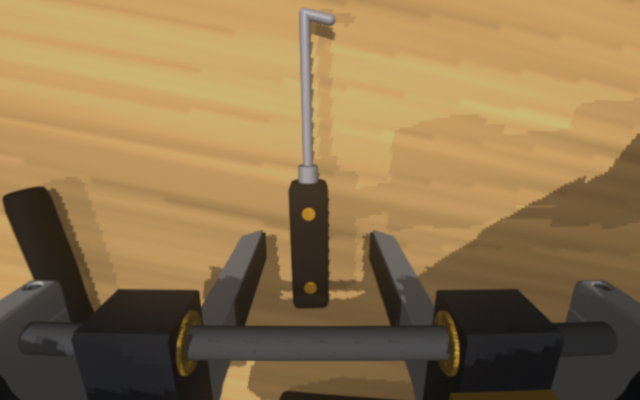

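jog_arm([
  [[0,0,-20],[0,0,0],60],
  [[0,0,-32],[0,0,0],60],
  [[0,0,-32],[0,0,0],60],
])

```text
time_s: 5.23
ee_pos: [0.5531, -0.3339, 0.0103]
eef_rot: [3.14, -0.001, -2.938]
force: [-0.4, 0.1, 0.3]
grip_width: 0.0598
```

jog_arm([
  [[0,0,-6],[0,0,0],45],
  [[0,0,-6],[0,0,0],25],
  [[0,0,-6],[0,0,0],15],
  [[0,0,-6],[0,0,0],15],
  [[0,0,-6],[0,0,0],15],
], squeeze=50)

```text
time_s: 5.65
ee_pos: [0.5537, -0.3347, 0.0059]
eef_rot: [-3.141, 0.001, -2.937]
force: [0.2, -0.8, 0.2]
grip_width: 0.0303
```

jog_arm([
  [[0,0,0],[0,0,0],10],
  [[0,0,0],[0,0,0],10],
])

```text
time_s: 5.82
ee_pos: [0.5537, -0.3348, 0.0058]
eef_rot: [-3.141, 0.001, -2.937]
force: [0.2, -0.7, 4.1]
grip_width: 0.0239
```

jog_arm([
  [[0,0,30],[0,0,0],10],
  [[0,0,60],[0,0,0],10],
  [[-20,60,90],[0,0,-1.4],10],
  [[-40,120,90],[0,0,-2.8],10],
  [[-40,120,90],[0,0,-4.2],10],
])

```text
time_s: 6.23
ee_pos: [0.5147, -0.2195, 0.095]
eef_rot: [-3.141, 0.001, 2.973]
force: [1.4, 0.4, -2.0]
grip_width: 0.0234
```

jog_arm([
  [[-30,80,0],[0,0,-7],10],
  [[-30,80,0],[0,0,-7],10],
  [[-30,80,0],[0,0,-7],10],
  [[-30,80,0],[0,0,-7],10],
  [[-30,80,0],[0,0,-7],10],
])

```text
time_s: 6.65
ee_pos: [0.4854, -0.1397, 0.0946]
eef_rot: [3.141, 0.0, 2.364]
force: [0.3, -0.5, -1.4]
grip_width: 0.0237
```

jog_arm([
  [[-20,40,0],[0,0,-7],10],
  [[-20,40,0],[0,0,-7],10],
  [[-20,40,0],[0,0,-7],10],
  [[-20,40,0],[0,0,-7],10],
  [[-20,40,0],[0,0,-7],10],
])

```text
time_s: 7.07
ee_pos: [0.4653, -0.1002, 0.0944]
eef_rot: [-3.142, -0.0, 1.752]
force: [-0.6, 0.8, -2.1]
grip_width: 0.0235
```

jog_arm([
  [[0,0,0],[0,0,-2.9],10],
  [[0,0,0],[0,0,-2.9],10],
  [[0,0,0],[0,0,-2.9],10],
  [[0,0,0],[0,0,-2.9],10],
])

```text
time_s: 7.4
ee_pos: [0.4654, -0.1005, 0.0943]
eef_rot: [-3.142, 0.0, 1.509]
force: [0.5, -0.8, -1.6]
grip_width: 0.024
```

```bash
python3 - <<'E'
from h import *
c=snap('wrist','w5');t=snap('top','t5');snap('scene','s5')
print(c['obs']['ee_pos'],c['obs']['eef_rot'],c['obs']['qpos'].round(2))
cv2.imwrite('pics/z6.png',cv2.resize(t['frame'][140:280,200:370,::-1],None,fx=4.2,fy=4.2,interpolation=3))
E
```

```text
[ 0.46539937 -0.10046089  0.09433151] [-3.14150194e+00  7.69091227e-06  1.50872192e+00] [-0.29  0.27  1.84 -0.    1.03 -0.23]
```

View pics/w5.png

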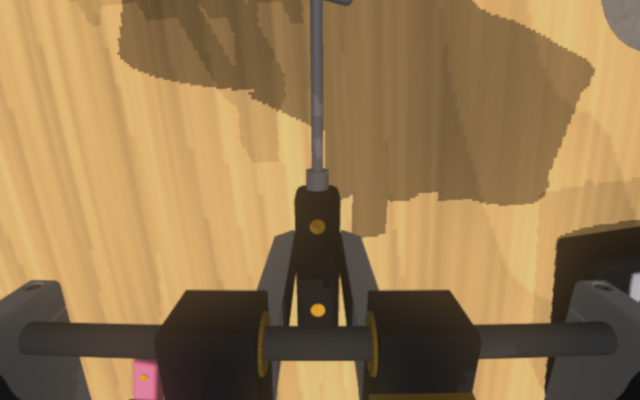

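View pics/z6.png

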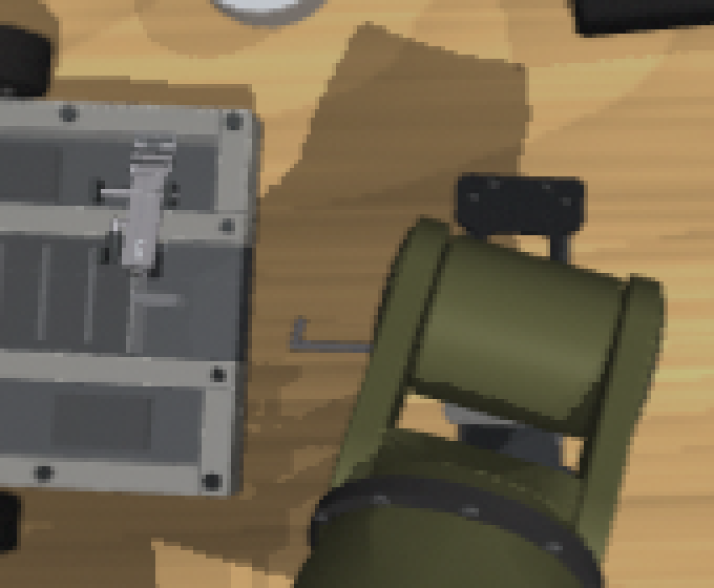

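```bash
cat >> h.py <<'E'
th=-.070; X=np.array([np.cos(th),np.sin(th)]);Y=np.array([-np.sin(th),np.cos(th)])
O=np.array([.5032,.0803])+.149*Y-.002*Y
def loc(p): d=np.array(p)[:2]-O; return np.round([d@X*1e3,d@Y*1e3],1)
E
python3 - <<'E'
from h import *
t=load('t5');s=load('s5')
u=lambda a,b:(200+a/4.2-.5,140+b/4.2-.5)
for z in (.094,.099,.104):
  p=plane(t,[u(295,346),u(300,322)],z); print(z,p.round(4),[loc(q) for q in p])
e=t['obs']['ee_pos'];h=np.array([np.cos(1.509),np.sin(1.509)]);print('pred tip',e[:2]+.1325*h,loc(e[:2]+.1325*h))
for z in(.038,.042): print('bar arm',[loc(q) for q in plane(t,[u(133,300),u(134,330),u(184,300)],z)])
cv2.imwrite('pics/z7.png',cv2.resize(s['frame'][120:300,270:500,::-1],None,fx=3.3,fy=3.3,interpolation=3))
print('pred px scene',proj(s,[np.r_[e[:2]+.1325*h,.099]]))
E
```

```text
0.094 [[0.4721 0.0302 0.094 ]
 [0.4865 0.027  0.094 ]] [array([ -27.5, -199.1]), array([ -13. , -201.3])]
0.099 [[0.4719 0.0296 0.099 ]
 [0.4862 0.0264 0.099 ]] [array([ -27.6, -199.8]), array([ -13.2, -201.9])]
0.104 [[0.4718 0.029  0.104 ]
 [0.486  0.0258 0.104 ]] [array([ -27.8, -200.4]), array([ -13.4, -202.5])]
pred tip [0.47357453 0.03182361] [ -26.2 -197.4]
bar arm [array([ -2. , -87.2]), array([-21.1, -89. ]), array([  -0.4, -119.8])]
bar arm [array([ -2.2, -88.1]), array([-21.2, -89.9]), array([  -0.6, -120.6])]
pred px scene [[386.56217528 195.98134019]]
```

View pics/z7.png

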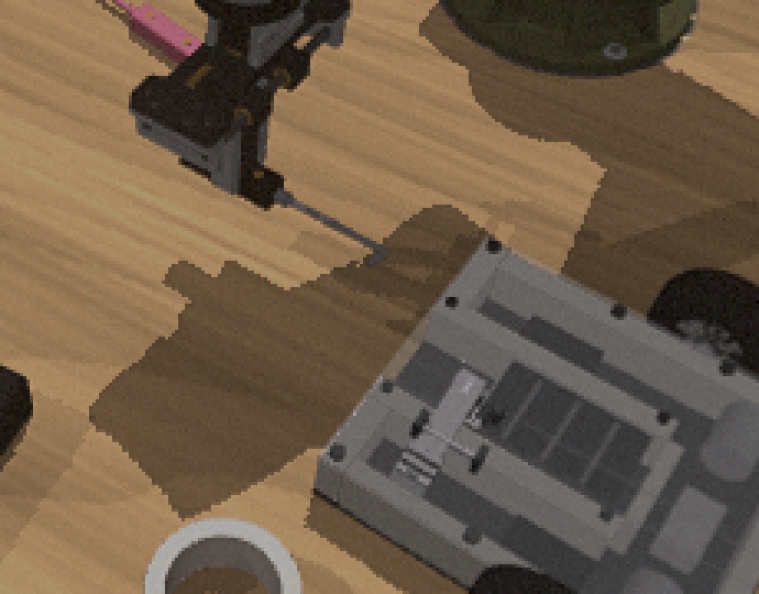

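jog_arm([
  [[-1,0,-35],[0,0,0],10],
  [[-1,0,-70],[0,0,0],10],
  [[-1,0,-70],[0,0,0],10],
  [[-1,0,-70],[0,0,0],10],
])

```text
time_s: 7.88
ee_pos: [0.4638, -0.1003, 0.0239]
eef_rot: [-3.138, -0.001, 1.506]
force: [0.4, -0.4, -0.8]
grip_width: 0.0237
```

```bash
python3 - <<'E'
from h import *
t=snap('top','t6');s=snap('scene','s6')
print(s['obs']['ee_pos'],s['obs']['eef_rot'])
a=cv2.resize(t['frame'][190:240,240:300,::-1],(400,333),interpolation=3)
b=cv2.resize(s['frame'][190:240,350:410,::-1],(400,333),interpolation=3)
cv2.imwrite('pics/z8.png',np.hstack([a,b]))
E
```

```text
[ 0.46483239 -0.10058237  0.02533354] [-3.14153396e+00 -4.11735907e-05  1.50610300e+00]
```

View pics/z8.png

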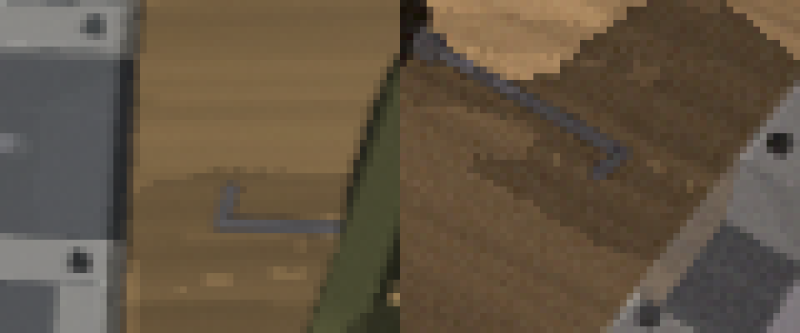

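```bash
python3 - <<'E'
from h import *
t=load('t6');s=load('s6')
x,r=tri([t,s],[(272.5,223.1),(382.8,212.4)]);print(x,r,loc(x))
a=plane(t,[(240+234/6.667-.5,190+186/6.667-.5)],.03)[0];print(loc(a))
e=s['obs']['ee_pos'];h=np.array([np.cos(1.506),np.sin(1.506)]);print(loc(e[:2]+.1325*h))
E
```

```text
[0.4711618  0.03038017 0.02742953] [np.float64(0.0006185530148681812), np.float64(0.0006185530148681709)] [ -28.5 -199. ]
[ -13.3 -203.6]
[ -26.3 -197.6]
```

jog_arm([
  [[1.4,20,0],[0,0,0],10],
  [[2.8,40,0],[0,0,0],10],
  [[4.2,60,0],[0,0,0],10],
  [[5.6,80,0],[0,0,0],10],
  [[5.6,80,0],[0,0,0],10],
])

```text
time_s: 8.4
ee_pos: [0.4713, -0.0183, 0.0265]
eef_rot: [3.138, -0.0, 1.508]
force: [0.0, 0.8, -0.9]
grip_width: 0.0238
```

```bash
python3 - <<'E'
from h import *
t=snap('top','t7');s=snap('scene','s7')
print(s['obs']['ee_pos'],s['obs']['eef_rot'],s['obs']['force'])
a=cv2.resize(t['frame'][180:240,215:275,::-1],(400,400),interpolation=3)
b=cv2.resize(s['frame'][190:250,370:430,::-1],(400,400),interpolation=3)
cv2.imwrite('pics/z9.png',np.hstack([a,b]))
E
```

```text
[ 0.47120861 -0.01951412  0.0263098 ] [3.13842932e+00 1.20632723e-04 1.50772735e+00] [-0.53707125  0.07607883 -2.02606834]
```

View pics/z9.png

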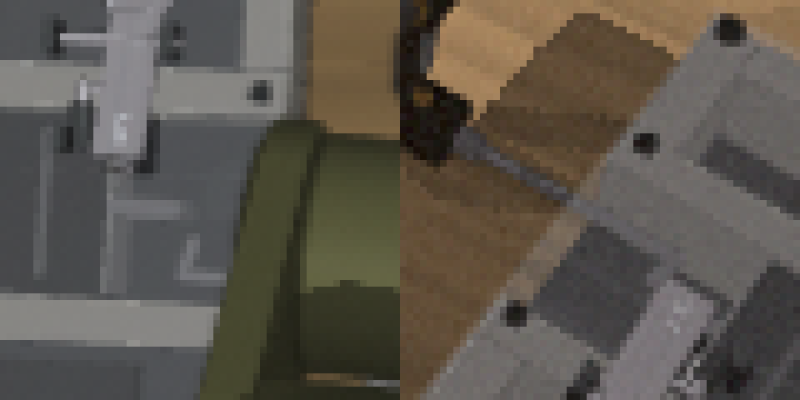

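jog_arm([
  [[0.7,9,0],[0,0,0],10],
  [[1.3,18.5,0],[0,0,0],10],
  [[1.3,18.5,0],[0,0,0],10],
  [[1.3,18.5,0],[0,0,0],10],
])

```text
time_s: 8.83
ee_pos: [0.4714, -0.0017, 0.0245]
eef_rot: [3.141, 0.0, 1.506]
force: [0.1, -0.3, -0.7]
grip_width: 0.0236
```

jog_arm([
  [[6,-0.4,0],[0,0,0],10],
  [[12,-0.8,0],[0,0,0],10],
  [[18,-1.2,0],[0,0,0],10],
  [[18,-1.2,0],[0,0,0],10],
])

```text
time_s: 9.17
ee_pos: [0.4907, -0.0035, 0.0243]
eef_rot: [3.141, -0.0, 1.505]
force: [-0.5, 0.5, -1.2]
grip_width: 0.0232
```

```bash
python3 - <<'E'
from h import *
t=snap('top','t8');s=snap('scene','s8')
print(s['obs']['ee_pos'],s['obs']['eef_rot'],s['obs']['force'])
a=cv2.resize(t['frame'][180:240,215:275,::-1],(400,400),interpolation=3)
b=cv2.resize(s['frame'][190:250,370:430,::-1],(400,400),interpolation=3)
cv2.imwrite('pics/z10.png',np.hstack([a,b]))
E
```

```text
[ 0.48995263 -0.00343492  0.02419497] [3.14146080e+00 5.30139443e-06 1.50467216e+00] [-0.01348424 -0.4118302  -2.03443299]
```

View pics/z10.png

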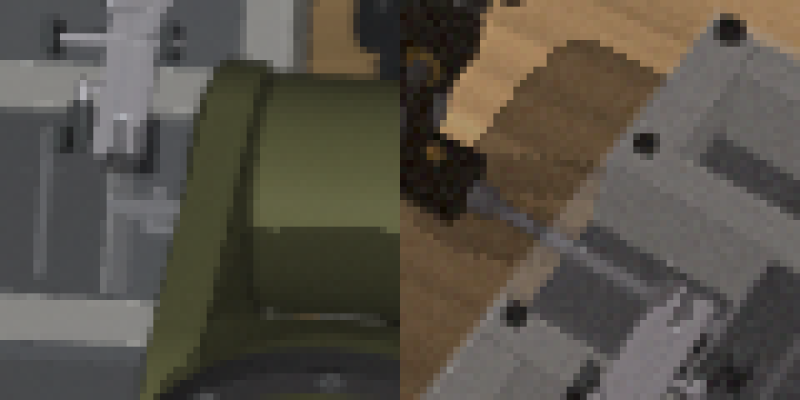

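jog_arm([
  [[-0.4,-6,0],[0,0,0],10],
  [[-0.9,-12,0],[0,0,0],10],
  [[-1.4,-20,0],[0,0,0],10],
  [[-2,-28,0],[0,0,0],10],
  [[-2.4,-34,0],[0,0,0],10],
])

```text
time_s: 9.68
ee_pos: [0.4868, -0.0383, 0.0243]
eef_rot: [-3.142, -0.0, 1.504]
force: [0.3, 2.0, -1.2]
grip_width: 0.0236
```

```bash
python3 - <<'E'
from h import *
t=snap('top','t9');s=snap('scene','s9')
print(s['obs']['ee_pos'],s['obs']['eef_rot'],s['obs']['force'])
a=cv2.resize(t['frame'][180:240,215:275,::-1],(400,400),interpolation=3)
b=cv2.resize(s['frame'][190:250,370:430,::-1],(400,400),interpolation=3)
cv2.imwrite('pics/z11.png',np.hstack([a,b]))
E
```

```text
[ 0.48682751 -0.03896395  0.02435878] [3.14151505e+00 2.67292121e-04 1.50397358e+00] [-0.8190778  -1.43359664 -0.89880243]
```

View pics/z11.png

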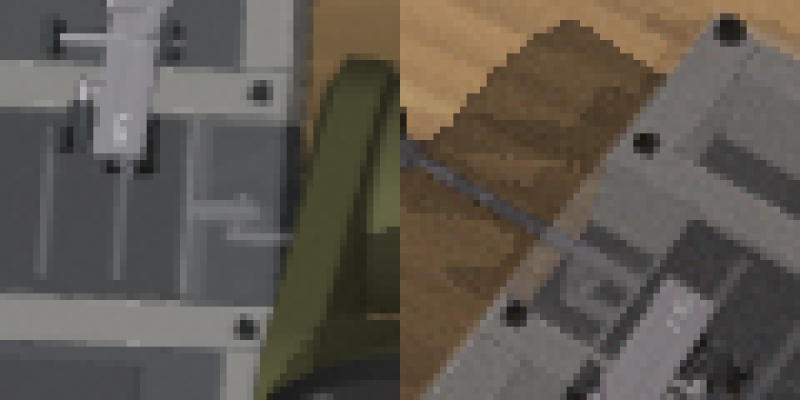

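jog_arm([
  [[-1,-14,0],[0,0,0],10],
  [[-2,-28,-1],[0,0,0],10],
  [[-3,-42,-2],[0,0,0],10],
  [[-4,-56,-3],[0,0,0],10],
  [[-4.9,-70,-4],[0,0,0],10],
])

```text
time_s: 10.2
ee_pos: [0.4821, -0.1074, 0.0205]
eef_rot: [3.141, -0.001, 1.505]
force: [0.1, 5.9, 1.2]
grip_width: 0.0234
```

```bash
python3 - <<'E'
from h import *
t=snap('top','t10');s=snap('scene','s10')
print(s['obs']['ee_pos'],s['obs']['eef_rot'],s['obs']['force'])
a=cv2.resize(t['frame'][180:240,235:295,::-1],(400,400),interpolation=3)
b=cv2.resize(s['frame'][160:240,340:420,::-1],(400,400),interpolation=3)
cv2.imwrite('pics/z12.png',np.hstack([a,b]))
E
```

```text
[ 0.48199894 -0.10941897  0.02031675] [3.14124948e+00 1.28712231e-04 1.50402632e+00] [ 0.06424642 -0.24943935 -1.24454856]
```

View pics/z12.png

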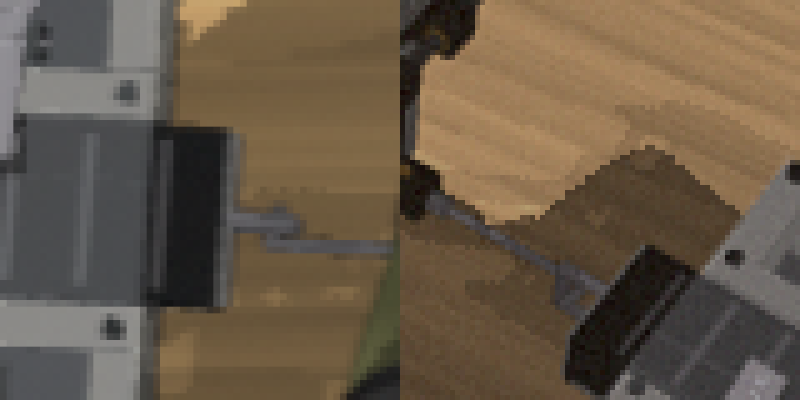

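jog_arm([
  [[-0.6,-8,-0.5],[0,0,0],10],
  [[-1.2,-16,-1],[0,0,0],10],
  [[-1.7,-24,-1],[0,0,0],10],
  [[-2.3,-32,-1],[0,0,0],10],
  [[-2.8,-40,-1],[0,0,0],10],
])

```text
time_s: 10.72
ee_pos: [0.4792, -0.1478, 0.0193]
eef_rot: [-3.141, 0.0, 1.505]
force: [-0.9, 1.3, -2.6]
grip_width: 0.0235
```

```bash
python3 - <<'E'
from h import *
t=snap('top','t11');s=snap('scene','s11')
print(s['obs']['ee_pos'],s['obs']['eef_rot'],s['obs']['force'])
a=cv2.resize(t['frame'][180:240,245:305,::-1],(400,400),interpolation=3)
b=cv2.resize(s['frame'][150:230,330:410,::-1],(400,400),interpolation=3)
cv2.imwrite('pics/z13.png',np.hstack([a,b]))
E
```

```text
[ 0.47922189 -0.14905493  0.01936256] [3.14138206e+00 5.03234812e-04 1.50454326e+00] [-0.61338135 -1.3357546  -1.46730552]
```

View pics/z13.png

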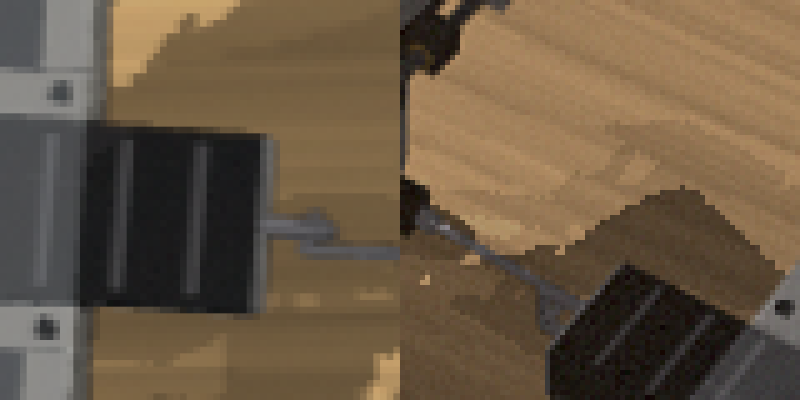

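jog_arm([
  [[-0.7,-10,-1],[0,0,0],10],
  [[-1.4,-20,-1.5],[0,0,0],10],
  [[-2.1,-30,-1.5],[0,0,0],10],
  [[-2.8,-40,-1.5],[0,0,0],10],
  [[-3.2,-46,-1.5],[0,0,0],10],
])

```text
time_s: 11.23
ee_pos: [0.476, -0.1945, 0.0179]
eef_rot: [3.141, -0.0, 1.504]
force: [1.1, 4.6, 1.5]
grip_width: 0.0235
```

```bash
python3 - <<'E'
from h import *
t=snap('top','t12');s=snap('scene','s12')
print(s['obs']['ee_pos'],s['obs']['eef_rot'],s['obs']['force'])
a=cv2.resize(t['frame'][180:240,250:310,::-1],(400,400),interpolation=3)
b=cv2.resize(s['frame'][150:230,330:410,::-1],(400,400),interpolation=3)
cv2.imwrite('pics/z14.png',np.hstack([a,b]))
E
```

```text
[ 0.47602501 -0.19501668  0.01793326] [3.14118125e+00 2.81434664e-04 1.50388883e+00] [1.00931464 2.55672897 0.13289789]
```

View pics/z14.png

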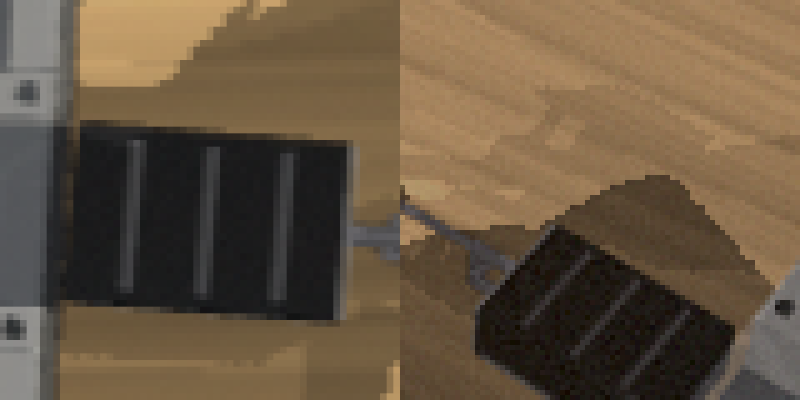

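```bash
python3 - <<'E'
from h import *
t=load('t12')
u=lambda a,b:(250+a/6.667-.5,180+b/6.667-.5)
for z in(.04,.048): print([loc(q) for q in plane(t,[u(82,122),u(65,299),u(353,143),u(342,321)],z)])
print([loc(q) for q in plane(t,[u(75,110),u(57,330)],.056)])
E
```

```text
[array([  37. , -167.5]), array([ -34.1, -164.9]), array([  33.8, -276.4]), array([ -37.4, -275.7])]
[array([  36.3, -168.7]), array([ -34.2, -166.1]), array([  33.1, -276.8]), array([ -37.5, -276.1])]
[array([  40.2, -166.8]), array([ -46.7, -164.9])]
```

jog_arm([
  [[-0.4,-6,0],[0,0,0],10],
  [[-0.8,-12,0],[0,0,0],10],
  [[-0.8,-12,0],[0,0,0],10],
  [[-0.8,-12,0],[0,0,0],10],
])

```text
time_s: 11.67
ee_pos: [0.4752, -0.2056, 0.0178]
eef_rot: [-3.142, 0.0, 1.505]
force: [-0.1, 0.2, -2.0]
grip_width: 0.0237
```

```bash
python3 - <<'E'
from h import *
t=snap('top','t13');s=snap('scene','s13');w=snap('wrist','w13')
print(s['obs']['ee_pos'],s['obs']['eef_rot'],s['obs']['force'])
a=cv2.resize(t['frame'][180:240,250:310,::-1],(400,400),interpolation=3)
b=cv2.resize(s['frame'][150:230,320:400,::-1],(400,400),interpolation=3)
cv2.imwrite('pics/z15.png',np.hstack([a,b]))
E
```

```text
[ 0.4752221  -0.20537481  0.01778335] [-3.14157648e+00  3.31594322e-04  1.50492051e+00] [-0.31364471 -0.41317728 -2.74048068]
```

View pics/z15.png

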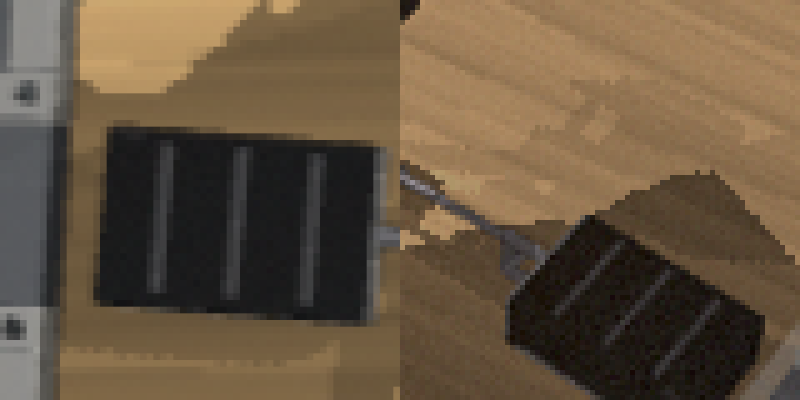

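View pics/w13.png

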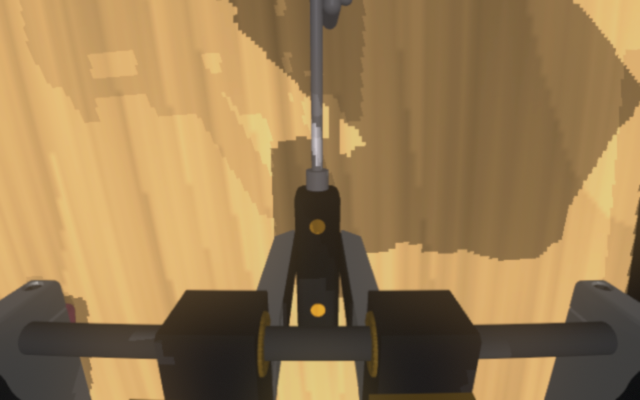

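jog_arm([
  [[0.3,4,0],[0,0,0],10],
  [[0.6,8,0],[0,0,0],10],
  [[-6,8.4,0],[0,0,0],10],
  [[-13,8.9,0],[0,0,0],10],
  [[-20,9.4,0],[0,0,0],10],
])

```text
time_s: 12.23
ee_pos: [0.4544, -0.1955, 0.0177]
eef_rot: [-3.141, -0.0, 1.505]
force: [-0.6, 0.2, -0.8]
grip_width: 0.0236
```

jog_arm([
  [[-2,0,0],[0,0,0],10],
  [[-2,0,0],[0,0,0],10],
])

```text
time_s: 12.4
ee_pos: [0.4527, -0.1959, 0.018]
eef_rot: [3.142, 0.0, 1.505]
force: [0.2, 0.2, -1.7]
grip_width: 0.0234
```

```bash
python3 - <<'E'
from h import *
t=snap('top','t14');s=snap('scene','s14');w=snap('wrist','w14')
print(s['obs']['ee_pos'],s['obs']['eef_rot'],s['obs']['force'])
a=cv2.resize(t['frame'][180:240,250:310,::-1],(400,400),interpolation=3)
b=cv2.resize(s['frame'][150:230,320:400,::-1],(400,400),interpolation=3)
cv2.imwrite('pics/z16.png',np.vstack([np.hstack([a,b])[:400], cv2.resize(w['frame'][0:80,200:480,::-1],(800,200))]))
E
```

```text
[ 0.45310244 -0.19595721  0.01802798] [3.14126641e+00 1.76158658e-04 1.50459135e+00] [ 0.88319094 -0.2788749  -0.99223101]
```

View pics/z16.png

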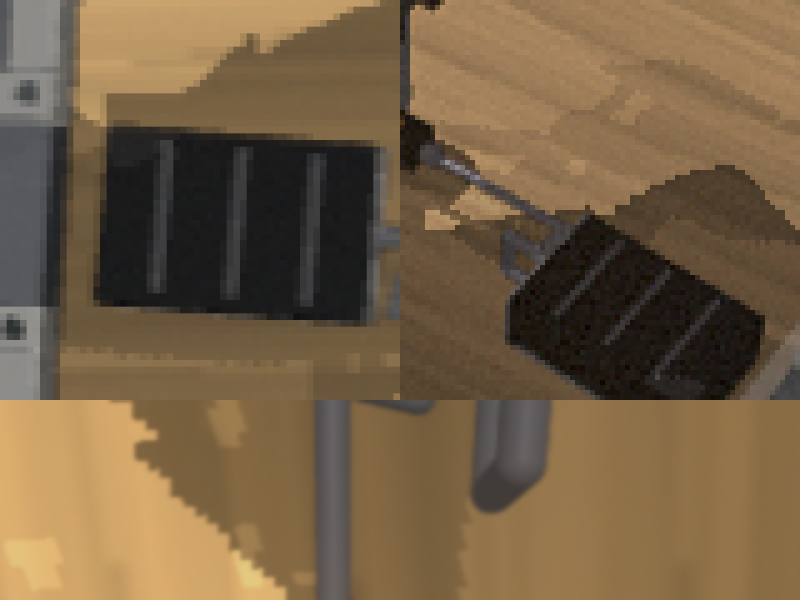

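jog_arm([
  [[-1.7,-25,0],[0,0,0],10],
  [[-3.4,-50,0],[0,0,0],10],
  [[-5.2,-75,0],[0,0,0],10],
  [[-7,-100,0],[0,0,0],10],
  [[-7.7,-110,0],[0,0,0],10],
])

```text
time_s: 12.97
ee_pos: [0.4455, -0.3084, 0.0179]
eef_rot: [3.141, 0.001, 1.504]
force: [-0.9, 0.5, -1.2]
grip_width: 0.0238
```

jog_arm([
  [[0,0,-4],[0,0,0],10],
  [[0,0,-8],[0,0,0],10],
  [[0,0,-11],[0,0,0],10],
  [[0,0,-11],[0,0,0],10],
  [[0,0,-11],[0,0,0],10],
])

```text
time_s: 13.38
ee_pos: [0.4457, -0.3048, 0.0066]
eef_rot: [-3.141, -0.0, 1.506]
force: [-0.8, 0.8, -2.5]
grip_width: 0.0235
```

jog_arm([
  [[0,0,-1],[0,0,0],10],
  [[0,0,-1],[0,0,0],10],
])

```text
time_s: 13.55
ee_pos: [0.4457, -0.3054, 0.0058]
eef_rot: [3.142, -0.0, 1.506]
force: [-0.3, -0.6, -1.6]
grip_width: 0.0237
```

```bash
python3 - <<'E'
from h import *
s=snap('scene','s15')
o=ctrl.get_obs();print(o['ee_pos'],o['force'])
cv2.imwrite('pics/z17.png',cv2.resize(s['frame'][60:260,210:410,::-1],(600,600),interpolation=3))
E
```

```text
[ 0.44564711 -0.30546794  0.0058204 ] [ 0.50820231  0.57389582 -0.96328078]
```

View pics/z17.png

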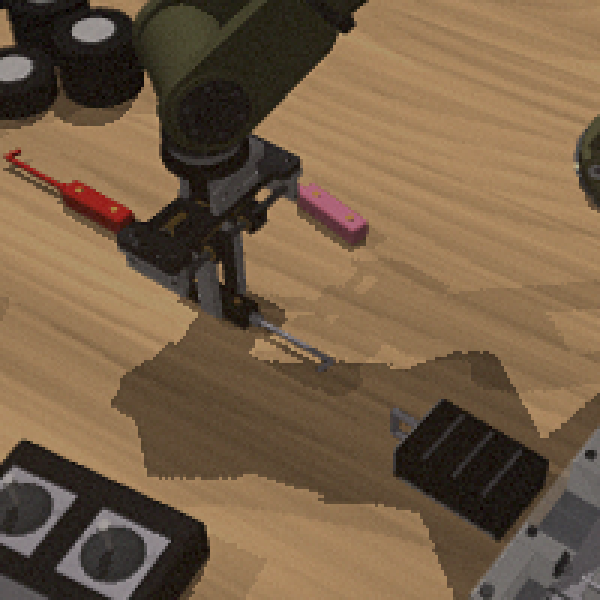

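jog_arm([
  [[0,0,-0.7],[0,0,0],10],
  [[0,0,-0.7],[0,0,0],30],
  [[0,0,-0.7],[0,0,0],50],
  [[0,0,-0.7],[0,0,0],50],
  [[0,0,-0.7],[0,0,0],50],
])

```text
time_s: 14.02
ee_pos: [0.4456, -0.3058, 0.0051]
eef_rot: [3.142, 0.0, 1.505]
force: [0.5, -0.7, 0.1]
grip_width: 0.0463
```

jog_arm([
  [[0,0,30],[0,0,0],50],
  [[0,0,70],[0,0,0],50],
  [[0,0,110],[0,0,0],50],
  [[0,0,150],[0,0,0],50],
  [[-30,-40,170],[0,0,0],50],
])

```text
time_s: 14.43
ee_pos: [0.4257, -0.3349, 0.1763]
eef_rot: [3.135, 0.004, 1.51]
force: [1.1, 0.4, 0.1]
grip_width: 0.0502
```

jog_arm([
  [[-40,-120,40],[0,0,0],50],
  [[-40,-120,40],[0,0,0],50],
  [[-40,-120,40],[0,0,0],50],
  [[-40,-120,40],[0,0,0],50],
])

```text
time_s: 14.77
ee_pos: [0.3802, -0.4615, 0.2125]
eef_rot: [3.14, 0.003, 1.501]
force: [-0.7, -0.2, -1.1]
grip_width: 0.05
```

```bash
python3 - <<'E'
from h import *
t=snap('top','t16');s=snap('scene','s16');w=snap('wrist','w16')
print(s['obs']['ee_pos'],s['obs']['force'])
cv2.imwrite('pics/z18.png',cv2.resize(s['frame'][60:260,210:410,::-1],(600,600),interpolation=3))
t0=load('top0');s0=load('scene0')
# bystander shift check
for a,b,nm,bx in[(t0,t,'top tx',(325,65,85,88)),(t0,t,'top tape',(238,100,50,48)),(t0,t,'top sd',(435,115,45,78)),(s0,s,'sc tx',(170,200,115,105)),(s0,s,'sc tape',(308,272,58,64)),(s0,s,'sc sd',(165,145,48,70))]:
    x,y,W,H=bx;A=cv2.cvtColor(a['frame'],7)[y:y+H,x:x+W].astype(np.float32);B=cv2.cvtColor(b['frame'],7)[y:y+H,x:x+W].astype(np.float32)
    print(nm,cv2.phaseCorrelate(A,B),np.abs(A-B).mean())
E
```

```text
[ 0.38072783 -0.46026239  0.21161188] [-0.57109081 -1.31611999 -0.43177419]
top tx ((-0.009669501766396138, -0.003808826603787452), 1.0027229022979736) 6.046925
top tape ((-0.007721330554911532, -0.01651887781498118), 0.9979399115840594) 10.015833
top sd ((0.5315947718975238, -0.14010863913193816), 0.8156183196438683) 12.521083
sc tx ((-0.02595730480538805, -0.015546503553814262), 0.9830288892910805) 5.916853
sc tape ((0.007466912082865207, 0.04219714619948789), 1.0152656963715951) 4.572468
sc sd ((0.03932010647742601, -0.00791520090488973), 0.772059137346568) 5.757143
```

View pics/z18.png

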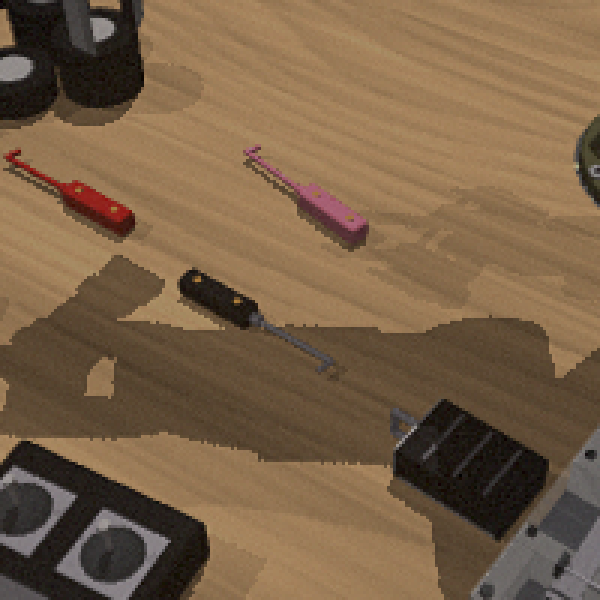

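View pics/t16.png

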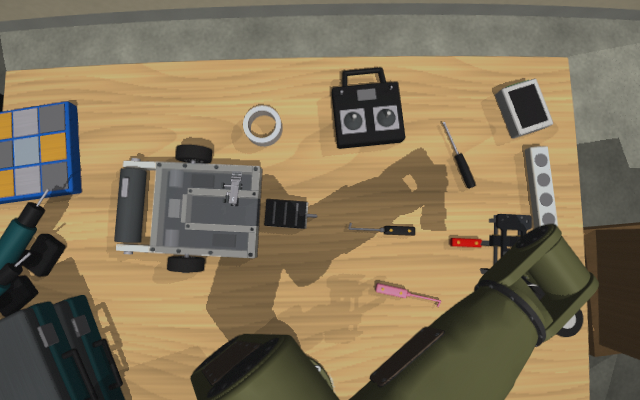

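View pics/w16.png

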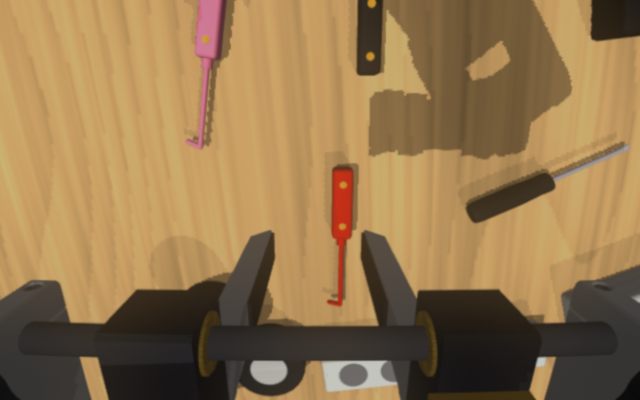

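```bash
python3 -c "
from h import *
print(ctrl.hand_in())"
```

```text
the job is handed in; nothing more can be done
None
```

I finished the job and handed it in at about 15 s of the 72 s allowed. The pack is out of the bay, and the latch stayed released.

- **Latch:** I pressed the pad about 9 mm down with the closed fingers. It snapped over, and the camera showed the tongue raised.
- **Pack:** Only the hook touched it. I caught the drawbar and drew the pack out. It stands upright, with its rear about 10–15 mm outside the mouth.
- **Hook:** I unhooked it and laid it flat on the bench, with its tip roughly 90 mm from the drawbar. The arm ended raised and clear of everything.

**Last checks:**
- **Transmitter and tape:** Image comparison against the start showed no shift in either view.
- **Screwdriver:** The scene view showed no shift. The top view gave 0.5 px (about 1.5 mm), which I put down to a changed shadow, since nothing came near it.
- **Forces:** Every reading I took stayed below about 7 N.

**Disagreements with the description:**
- **Hook direction:** At the start the hook's +x pointed roughly along world −x, not +y. I chose it by its black handle with rivets and its crank, and planned from the pictures.
- **Mouth edge:** The deck edge measured 2–5 mm further out than y = −160 mm, so the pack's gap to the mouth is known only to a few millimetres.

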